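# Pack up the bench block and hold the mill crank level over it

### The job

Build the packing on the screwed-down steel bench block: pile both loose aluminium plates squarely on it, edges flush with the block. Then pick up the rolling-mill crank by its balance point and finish still holding it there, level and still, its round hub centred over the pile and about 5 cm above it, so that the goldsmith can fit the bush; do not put it down. Leave the tools and other things on the bench where they lie.

Things in the scene. Friction and masses are not known exactly. Their poses are not given: they have to be found in the camera images.
- block: Steel bench block fixed to the bench: 80 mm (its x) x 50 mm (its y) x 24 mm high, with a low screw lug (18 mm long, 30 mm wide, 8 mm high) at each x end. Origin: centre of the underside, z up. Does not move.
- block_top (a point): Centre of the block's flat top face, 24 mm above the bench.
- plate_a: Loose flat aluminium plate, 80 mm (its x) x 50 mm (its y) x 12 mm thick, 130 g, lying flat on the bench. Origin: centre of the underside, z up. Same length and width as the block. Either plate may go first.
- plate_b: The second plate, identical to plate_a.
- crank: Loose cast-steel rolling-mill crank, 0.5-0.75 kg, lying flat, handle up. Straight arm along its x, 14 mm wide, 22 mm high, bare from x = -32 to +88 mm. Heavy round hub (44 mm across, 32 mm high) at x = -54.5 mm; round wooden handle (25 mm across, top at 66 mm) at x = +100.5 mm. All undersides flush. Origin: on the underside, at the balance point (x = 0, nearer the hub). z up.
- crank_hub (a point): Centre of the underside of the crank's round hub (crank x = -54.5 mm, z = 0).
- brush: Bystander, to be left where it lies: wooden brush 150 mm long.
- sanding_stick: Bystander, to be left where it lies: flat wooden stick 200 x 20 x 8 mm.
- screwdriver: Bystander, to be left where it lies: screwdriver 170 mm long.
- hammer: Bystander, to be left where it lies: hammer 240 mm long.
- jar: Bystander, to be left where it lies: round glass jar 56 mm across, 70 mm high.
- doming_block: Bystander, to be left where it lies: dark wooden cube, 50 mm.
- dish: Bystander, to be left where it lies: small white bowl 68 mm across, 22 mm high.
There are look-alikes about, which are no part of the job. What is shaped like the plate_b but black, orange or yellow is not meant.

How it is judged (in metres and radians):
On the way, in this order (a step that is already met when the one before it is completed fails the run):
1. both plates are piled squarely on the block and let go (horizontal distance between each of plate_a, plate_b and block below 0.006 m and angle between the x axis of each of plate_a, plate_b and the x axis of block, either way round below 0.1 rad and contact force between the fingers and plate_a below 0.2 N and linear speed of each of plate_a, plate_b below 0.02 m/s and contact force between the fingers and plate_b below 0.2 N and ((z of plate_a in the frame of block between 0.021 and 0.027 m and z of plate_b in the frame of block between 0.033 and 0.039 m) or (z of plate_b in the frame of block between 0.021 and 0.027 m and z of plate_a in the frame of block between 0.033 and 0.039 m))), for 0.2 s.
2. the crank is lifted off the bench after that (height (world z) of crank above 0.03 m and contact force between the fingers and crank above 1 N), for 0.2 s.
At the end, for the whole second after the job is handed in: Plates piled on the block at rest, untouched, each within 6 mm and 0.1 rad of it. Crank at rest in the fingers, gripped within 18 mm of its balance point, tilted under 0.1 rad, hub centre within 15 mm of the block centre, hub underside 30 to 80 mm above the pile (all of step 1 and angle between crank's own z axis and vertical below 0.1 rad and horizontal distance between the grasp point and crank below 0.018 m and contact force between the fingers and crank above 2 N and linear speed of crank below 0.03 m/s and angular speed of crank below 0.2 rad/s and horizontal distance between crank_hub and block_top below 0.015 m and z of crank_hub in the frame of block_top between 0.054 and 0.104 m); the arm keeps its last pose, push and grip.
It fails at once if a bystander is moved more than 40 mm (distance of any of brush, sanding_stick, screwdriver, hammer, jar, doming_block, dish from where it was at the start of the episode above 0.04 m).
It also fails if it takes over 72 s, if anything falls off the work surface, if the arm or the gripper's body presses on something with over 40 N, if the wrist force passes 120 N, or if a joint passes its speed limit or range.

### The arm

A 6-joint arm with a two-finger parallel gripper is mounted at the origin on the work surface. World frame = base frame: x ahead of the robot, y to its left, z up, the work surface at z = 0. Lengths are in mm, angles in rad, forces in N, time in s.
With the tool pointing down it reaches from about 250 to 850 mm from the base axis. Payload 12.5 kg.
Tool frame: the origin (TCP) lies between the finger pads; the fingertips stand 19 mm ahead of it and the grasp point (between the pads) is the TCP (robot.tcp_to_tips is the distance from the TCP to the fingertips, in mm); z points along the fingers, y is the line along which they close (so a half turn about z gives the same grasp; the last joint's range is limited). The gripper opens to 93 mm and grips with 3 to 60 N. Pads are 15 mm wide; open, the fingers measure 128 mm over their backs; the gripper's body (75 mm by 188 mm) begins 65 mm behind the grasp point.
Start: joints at [-1.418, 0.351, 1.652, -0, 1.139, -0.085], TCP at [129.582, -534.503, 237.633] pointing down, gripper open.
Joint ranges: [-2.75, 2.75], [-0.79, 2.1], [0.01, 2.65], [-1.57, 4.71], [0.07, 3.14], [-2.87, 2.87]. Speed limits (rad/s): [2.22, 2.22, 2.79, 3.14, 3.14, 3.14].

### API

Orientations are given as a rotation vector (axis times angle).
In Python, from plant import robot, imaging, job gives the robot as it stands.
- The arm moves only by the tool send_rows, never from a script. Its argument "plan" is one flat list of numbers, 7 for each row, row after row: the turn, a rotation vector about the world's x, y, z in degrees, then the shift along the world's x, y, z in cm, then the opening, from 0 (shut) to 1 (fully open). In form: [wx, wy, wz, dx, dy, dz, claw, wx, wy, wz, dx, dy, dz, claw, ...]. A call has 1 to 20 rows; each row shifts and turns the commanded pose from where the row before left it; what a row does not reach is not made up. A row lasts 1/12 s, in which the tool goes at most 41.7 mm and 7.16 degrees, less where a joint would pass 70% of its speed; a pose out of reach is approached as far as the arm can. A call with a gripper value outside its range is refused whole. The fingers move at their own pace and stop on an object; "newtons" is the grip in N (left out, the last holds). Time passes only in rows, so rows that do not move let the fingers close. It gives the time, the measured TCP pose, the force, the opening and the grip force at its end, in the units of the state.
- robot.get_state(): the state, without advancing time (a new reading comes with each control period).
- imaging.grab_frame(name): name is "side" or "top" or "wrist"; returns a dict with "pixels" (420x560x3 uint8, blue, green, red), "K" (3x3 intrinsics, pixels), "eye" and "orientation" of the camera in the world. Camera axes: x right, y down, z forward; pixel columns grow to the right and rows downward; lengths in mm; the calibration is good to about 2 mm. A picture is of the moment at which its call begins. There is no depth.
- job.close_job(): hands the job in; it is judged then, once.
The state is a dict: "t": time; "q": joint angles; "joint_velocities": joint speeds; "joint_efforts": joint torques, N m; "eef_pos": TCP position; "orientation": TCP orientation; "contact_force": force on the tool from outside, world axes, zero at the start; "ft_torque": the same for the moment, N m; "finger_gap": opening from 0.0 (shut) to 1.0 (fully open); "gripper_force": force on a finger pad.
Only numpy, scipy, OpenCV 4.12 (cv2) and the standard library are available. Lean on these libraries where they do the work, as an engineer would, in place of code of your own. Each camera call takes 0.05 s, during which the arm holds its last target. There are 200 camera calls.

## Working session

There is one attempt and no reset: what is moved stays moved. The work goes in short steps, Python scripts to look and compute and a tool call to move; the robot and the scene stay as the last step left them, time stands still between calls to the robot, and variables do not carry over. Pictures are saved under pics/ and viewed, at most 10 in all, crops included, and the job is handed in when it is done.

Besides the shell and the picture viewer there is one more tool, called after "Call:" as name(argument=value, ...), one argument or row to a line, values as JSON. send_rows: Moves the arm, as the interface text tells. Its arguments: {"type":"object","properties":{"plan":{"type":"array","items":{"type":"number"}},"newtons":{"type":"number"}},"required":["plan"]}

```bash
mkdir -p pics; ls
python3 - <<'E'
from plant import robot, imaging, job
import cv2
print(robot.get_state())
for n in ("top","side"):
    f=imaging.grab_frame(n); cv2.imwrite(f"pics/{n}0.png",f["pixels"]); print(n,f["K"],f["eye"],f["orientation"])
E
```

```text
pics
{'t': 0.0, 'q': array([-1.41762078e+00,  3.51227769e-01,  1.65239639e+00, -1.71037755e-05,
        1.13907440e+00, -8.45872731e-02]), 'joint_velocities': array([ 0.00168129,  0.00081579,  0.00029106,  0.00141267,  0.00062324,
       -0.00016531]), 'joint_efforts': array([ 1.42469391e-03, -4.97320211e+01, -2.85251606e+01,  6.99427701e-02,
        2.57602637e-02, -1.30882190e-04]), 'eef_pos': array([ 129.52217988, -534.21912682,  237.11657641]), 'orientation': array([-3.11832080e+00, -3.72478024e-01,  8.39135732e-05]), 'contact_force': array([-0.12212982, -0.77067543, -0.33859063]), 'ft_torque': array([ 0.04974805,  0.04326616, -0.02917464]), 'gripper_force': 0.0, 'finger_gap': 1.0024698697503043}
top [[433.97346257   0.         286.83221288]
 [  0.         433.97346257 212.36280642]
 [  0.           0.           1.        ]] [375.1164696  -16.53259983 958.62560316] [-2.22102196  1.99769589 -0.20840829]
side [[507.17865714   0.         272.02286188]
 [  0.         507.17865714 214.91036044]
 [  0.           0.           1.        ]] [429.58952915 784.57146524 999.90450128] [-0.24980679  2.85812036 -1.07361583]
```

View pics/top0.png

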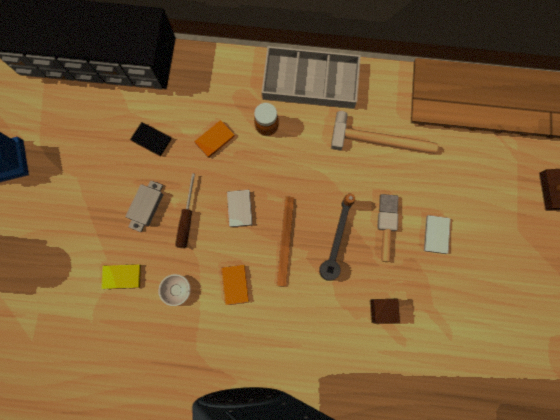

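View pics/side0.png

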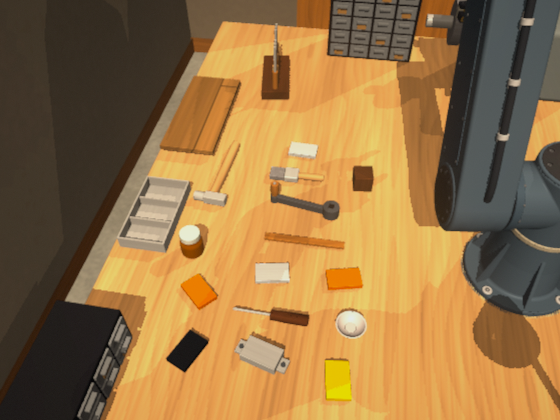

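The top view shows the block with lugs at (145,206) and silver plates at (239,208) and (437,234). The crank's hub is at (330,270) and its handle at (349,200). The black, orange and yellow plates are decoys, and the side view agrees.

```bash
cat > h.py <<'E'
from plant import robot, imaging, job
import cv2, numpy as np
from scipy.spatial.transform import Rotation as R
def Rm(f):
    o=np.array(f["orientation"]); return o if o.shape==(3,3) else R.from_rotvec(o).as_matrix()
def ray(f,uv,z):
    d=Rm(f)@np.linalg.inv(f["K"])@np.array([uv[0],uv[1],1.]); e=np.array(f["eye"]); return (e+d*(z-e[2])/d[2])[:2]
def proj(f,p):
    c=f["K"]@(Rm(f).T@(np.array(p,float)-f["eye"])); return c[:2]/c[2]
def seg(f,uv,r,smax=70,vmin=90,vmax=256):
    """low-saturation blob nearest uv within radius r -> mask"""
    hsv=cv2.cvtColor(f["pixels"],cv2.COLOR_BGR2HSV)
    m=((hsv[...,1]<smax)&(hsv[...,2]>vmin)&(hsv[...,2]<vmax)).astype(np.uint8)
    c=np.zeros_like(m); cv2.circle(c,(int(uv[0]),int(uv[1])),int(r),1,-1); m&=c
    n,l,s,ce=cv2.connectedComponentsWithStats(m)
    k=1+np.argmax(s[1:,4]); return (l==k).astype(np.uint8)
def rect(f,m,z):
    """min-area rectangle of the mask's hull carried to the plane z: centre, sizes, long-axis angle deg"""
    p=cv2.findContours(m,0,1)[0]; p=max(p,key=len)[:,0,:]
    w=np.array([ray(f,q,z) for q in p],np.float32)
    (c,(a,b),t)=cv2.minAreaRect(w)
    if a<b: a,b,t=b,a,t+90
    return np.round(c,1),round(a,1),round(b,1),round((t+90)%180-90,1)
E
python3 - <<'E'
from h import *
f=imaging.grab_frame("top"); hsv=cv2.cvtColor(f["pixels"],cv2.COLOR_BGR2HSV)
for p in [(239,208),(437,234),(145,206),(339,235),(330,262),(300,330)]: print(p,hsv[p[1],p[0]])
for n,uv,r,z in [("A",(239,208),30,12),("B",(437,234),30,12),("block",(145,206),34,24)]:
    m=seg(f,uv,r,90,60); print(n,rect(f,m,z),m.sum())
hub=ray(f,(330,270),32); hd=ray(f,(349,200),66); print("hub",hub,"handle",hd,np.linalg.norm(hd-hub),np.degrees(np.arctan2(*(hd-hub)[::-1])), "bal",hub+(hd-hub)*54.5/155)
w=imaging.grab_frame("wrist"); s=robot.get_state(); T=R.from_rotvec(s["orientation"]).as_matrix()
print(w["K"],"cam in tool",T.T@(w["eye"]-s["eef_pos"]),"\n",T.T@Rm(w))
E
```

```text
(239, 208) [ 18  56 165]
(437, 234) [ 35  39 171]
(145, 206) [ 19  61 142]
(339, 235) [12 60 55]
(330, 262) [13 41 56]
(300, 330) [ 21 134 164]
A (array([567.6, 106.1]), 80.7, 50.4, 11.6) 801
B (array([ 555.7, -335.5]), 80.4, 52.8, -1.6) 854
block (array([550. , 316.2]), 113.0, 49.9, -15.1) 984
hub [ 450.22741161 -105.33561095] handle [ 598.23484611 -129.50787999] 149.96832750770858 -9.275539051101811 bal [ 502.26873535 -113.83489265]
[[335.17343583   0.         281.53507289]
 [  0.         335.17343583 206.68634394]
 [  0.           0.           1.        ]] cam in tool [  79.26243696   -0.8140677  -146.6950933 ] 
 [[-9.88685639e-05 -9.57670292e-01 -2.87867334e-01]
 [ 9.99999989e-01 -1.27654191e-04  8.12251365e-05]
 [-1.14534372e-04 -2.87867323e-01  9.57670294e-01]]
```

Call:
send_rows(
  plan=[0, 0, -1, 3, 1.4, -0.4, 1, 0, 0, -1, 3, 1.4, -0.4, 1, 0, 0, -1, 3, 1.4, -0.4, 1, 0, 0, -1, 3, 1.4, -0.4, 1, 0, 0, -1, 3, 1.4, -0.4, 1, 0, 0, -1, 3, 1.4, -0.4, 1, 0, 0, -1, 3, 1.4, -0.4, 1, 0, 0, -1, 3, 1.4, -0.4, 1, 0, 0, -1, 3, 1.4, -0.4, 1, 0, 0, -1, 3, 1.4, -0.4, 1, 0, 0, -1, 3, 1.4, -0.4, 1, 0, 0, -1, 3, 1.4, -0.4, 1, 0, 0, -1, 3, 1.4, -0.4, 1, 0, 0, -1, 3, 1.4, -0.4, 1, 0, 0, -1, 0.6, 0.3, 0, 1, 0, 0, 0, 0, 0, 0, 1, 0, 0, 0, 0, 0, 0, 1],
)

```text
t: 1.62
eef_pos: [555.4, -335.3, 181.2]
orientation: [-3.141, 0.036, 0.001]
contact_force: [-0.9, 0.0, 0.4]
finger_gap: 1.0
gripper_force: 0.0
```

```bash
cat >> h.py <<'E'
def tcp():
    s=robot.get_state(); x=R.from_rotvec(s["orientation"]).as_matrix()
    return round(s["t"],2),np.round(s["eef_pos"],1),"yaw",round(np.degrees(np.arctan2(x[1,0],x[0,0])),2),"tilt",np.round(x[:2,2],4)
E
python3 - <<'E'
from h import *
print(tcp()); f=imaging.grab_frame("wrist"); cv2.imwrite("pics/wB.png",f["pixels"])
uv=proj(f,[555.7,-335.5,12]); print(uv)
m=seg(f,uv,100,90,60); print(rect(f,m,12),m.sum())
E
```

```text
(1.62, array([ 555.4, -335.3,  181.2]), 'yaw', np.float64(-1.3), 'tilt', array([-0.0007,  0.0003]))
[282.14344395 190.55801457]
(array([ 557.2, -334. ]), 80.6, 49.5, -1.8) 4140
```

View pics/wB.png

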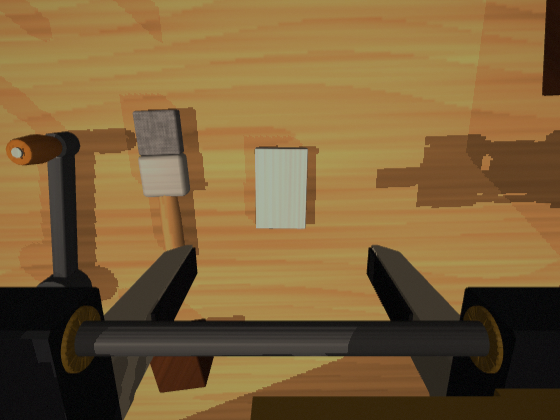

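The wrist view shows plate B at (281,188), with clear room for the fingers. I'll descend and grip.

Call:
send_rows(
  plan=[0, 0, -0.5, 0.15, 0.12, -3.5, 1, 0, 0, 0, 0, 0, -3.5, 1, 0, 0, 0, 0, 0, -3.5, 1, 0, 0, 0, 0, 0, -3, 1, 0, 0, 0, 0, 0, -1.6, 1, 0, 0, 0, 0, 0, -0.8, 0.7, 0, 0, 0, 0, 0, 0, 0.3, 0, 0, 0, 0, 0, 0, 0.3, 0, 0, 0, 0, 0, 0, 0.3, 0, 0, 0, 0, 0, 0, 0.3, 0, 0, 0, 0, 0, 0, 0.3, 0, 0, 0, 0, 0, 0, 0.3],
  newtons=20,
)

```text
t: 2.67
eef_pos: [557.4, -334.5, 23.5]
orientation: [3.14, -0.051, 0.002]
contact_force: [0.6, 0.3, 1.0]
finger_gap: 0.548
gripper_force: 0.0
```

Call:
send_rows(
  plan=[0, 0, 0, 0, 0, 0, 0.3, 0, 0, 0, 0, 0, 0, 0.3, 0, 0, 0, 0, 0, 0, 0.3, 0, 0, 0, 0, 0, 0, 0.3],
)

```text
t: 3.0
eef_pos: [557.4, -334.5, 23.4]
orientation: [3.141, -0.051, 0.001]
contact_force: [-0.8, -0.1, 6.8]
finger_gap: 0.534
gripper_force: 20.0
```

```bash
python3 -c "
from h import *
print(tcp(),robot.get_state()['gripper_force'])"
```

```text
(3.0, array([ 557.4, -334.5,   23.4]), 'yaw', np.float64(-1.87), 'tilt', array([ 0.0006, -0.0005])) 20.001044869422913
```

Call:
send_rows(
  plan=[0, 0, 0, 0, 0, 2, 0.3, 0, 0, 0, 0, 0, 4, 0.3, 0, 0, 0, 0, 0, 4, 0.3, 0, 0, 0, 0, 2, 2, 0.3, 0, 0, -1, 0, 4, 0, 0.3, 0, 0, -1, 0, 4, 0, 0.3, 0, 0, -1, 0, 4, 0, 0.3, 0, 0, -1, 0, 4, 0, 0.3, 0, 0, -1, 0, 4, 0, 0.3, 0, 0, -1, 0, 4, 0, 0.3, 0, 0, -1, 0, 4, 0, 0.3, 0, 0, -1, 0, 4, 0, 0.3, 0, 0, -1, 0, 4, 0, 0.3, 0, 0, -1, 0, 4, 0, 0.3, 0, 0, -1, 0, 4, 0, 0.3, 0, 0, -1, 0, 2, 0, 0.3, 0, 0, 0, 0, 0, 0, 0.3, 0, 0, 0, 0, 0, 0, 0.3, 0, 0, 0, 0, 0, 0, 0.3],
)

```text
t: 4.58
eef_pos: [556.9, 145.0, 142.5]
orientation: [3.118, -0.379, -0.001]
contact_force: [-0.2, -0.4, -2.7]
finger_gap: 0.533
gripper_force: 20.0
```

Run:
```python
from h import *
print(tcp(),robot.get_state()['gripper_force']); f=imaging.grab_frame("wrist"); cv2.imwrite("pics/wblk.png",f["pixels"])
print(f["eye"],f["orientation"])
uv=proj(f,[550,316.2,24]); print(uv)
m=seg(f,uv,80,100,60); print(rect(f,m,24),m.sum())
t=imaging.grab_frame("top"); m=seg(t,(239,208),30,90,60); print("A",rect(t,m,12))
```

```text
(4.58, array([556.9, 145. , 142.5]), 'yaw', np.float64(-13.86), 'tilt', array([-0.0004, -0.0003])) 19.999549984931946
[633.79392085 126.29324417 289.21061707] [ 1.81361562 -2.31604091 -0.34016246]
[ 91.69523829 258.76170764]
(array([564. , 310.4]), 98.6, 60.1, -15.2) 6338
A (array([547.5, 102.7]), 51.1, 40.9, -83.0)
```

View pics/wblk.png

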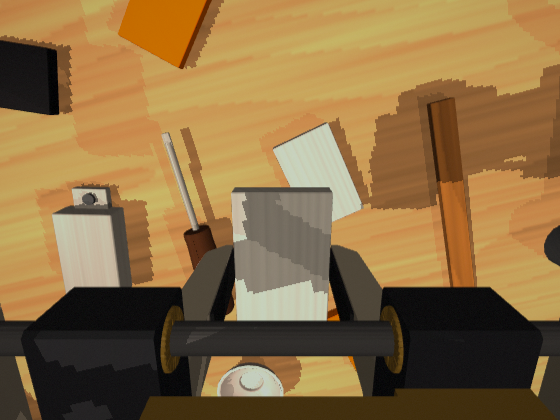

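The block's far end shows at (90,210), but the gripper hides the rest. I'll back off for a clear view.

Call:
send_rows(
  plan=[0, 0, 0, -3, 0.5, 0.5, 0.3, 0, 0, 0, -3, 0.5, 0.5, 0.3, 0, 0, 0, -3, 0.5, 0.5, 0.3, 0, 0, 0, -2, 0.5, 0.5, 0.3, 0, 0, 0, 0, 0, 0, 0.3, 0, 0, 0, 0, 0, 0, 0.3],
)

```text
t: 5.18
eef_pos: [447.2, 165.2, 163.2]
orientation: [-3.118, 0.38, -0.002]
contact_force: [0.1, 0.9, -0.8]
finger_gap: 0.533
gripper_force: 20.0
```

Run:
```python
from h import *
import pickle
print(tcp()); f=imaging.grab_frame("wrist"); pickle.dump(dict(f),open("wblk2.pkl","wb"))
uv=proj(f,[550,316.2,24]); print(uv)
m=seg(f,uv,75,100,60); print(rect(f,m,24),m.sum())
x,y=int(uv[0]),int(uv[1]); x0=max(0,x-75); y0=max(0,y-75); print(x0,y0)
c=f["pixels"][y0:y0+150,x0:x0+150]; cv2.imwrite("pics/crop.png",cv2.resize(c,None,fx=4,fy=4,interpolation=cv2.INTER_CUBIC))
```

```text
(5.18, array([447.2, 165.2, 163.2]), 'yaw', np.float64(-13.9), 'tilt', array([0.0012, 0.0002]))
[ 75.56010227 125.62513412]
(array([551.3, 313.9]), 109.3, 60.1, -15.3) 7463
0 50
```

View pics/crop.png

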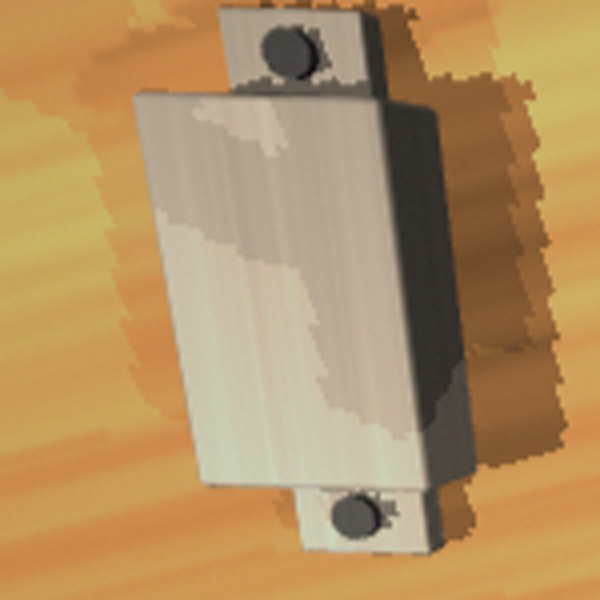

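The crop shows the block's top-face corners at (134,94), (381,99), (424,488) and (203,486). I'll fit from those.

Run:
```python
from h import *
import pickle
f=pickle.load(open("wblk2.pkl","rb"))
c=np.array([(134,94),(381,99),(424,488),(203,486)],float)
w=np.array([ray(f,(p+.5)/4-.5+np.array([0,50]),24) for p in c])
print(w.round(1), "centre",w.mean(0).round(1),[np.linalg.norm(w[i]-w[(i+1)%4]).round(1) for i in range(4)])
for a,b in ((3,0),(2,1)): d=w[b]-w[a]; print(np.degrees(np.arctan2(d[1],d[0])).round(2))
d=w[0]-w[1]; e=w[3]-w[2]
for d in(d,e): print(np.degrees(np.arctan2(-d[0],d[1])).round(2))
```

```text
[[595.9 332.3]
 [583.2 284.9]
 [507.8 306.9]
 [519.7 353. ]] centre [551.7 319.3] [np.float64(49.0), np.float64(78.5), np.float64(47.7), np.float64(78.9)]
-15.26
-16.26
-14.99
-14.42
```

Call:
send_rows(
  plan=[0, 0, -0.3, -0.3, 3.7, 0, 0.3, 0, 0, -0.3, -0.3, 3.7, 0, 0.3, 0, 0, -0.3, -0.3, 3.7, 0, 0.3, 0, 0, -0.3, -0.3, 3.7, 0, 0.3, 0, 0, 0, 0, 3.7, 0, 0.3, 0, 0, 0, 0, 0, 0, 0.3, 0, 0, 0, 0, 0, 0, 0.3, 0, 0, 0, 0, 0, 0, 0.3],
)

```text
t: 5.9
eef_pos: [435.7, 350.0, 162.0]
orientation: [3.114, -0.413, -0.001]
contact_force: [-0.9, -1.1, -0.5]
finger_gap: 0.537
gripper_force: 20.0
```

Run:
```python
from h import *
import pickle
print(tcp()); f=imaging.grab_frame("wrist"); pickle.dump(dict(f),open("wblk3.pkl","wb"))
uv=proj(f,[551,319,24]); print(uv)
x,y=int(uv[0]),int(uv[1]); x0=max(0,x-75); y0=max(0,y-75); print(x0,y0)
c=f["pixels"][y0:y0+150,x0:x0+150]; cv2.imwrite("pics/crop3.png",cv2.resize(c,None,fx=4,fy=4,interpolation=cv2.INTER_CUBIC))
```

```text
(5.9, array([435.7, 350. , 162. ]), 'yaw', np.float64(-15.1), 'tilt', array([-0.0006, -0.0007]))
[281.32682236  51.72710195]
206 0
```

View pics/crop3.png

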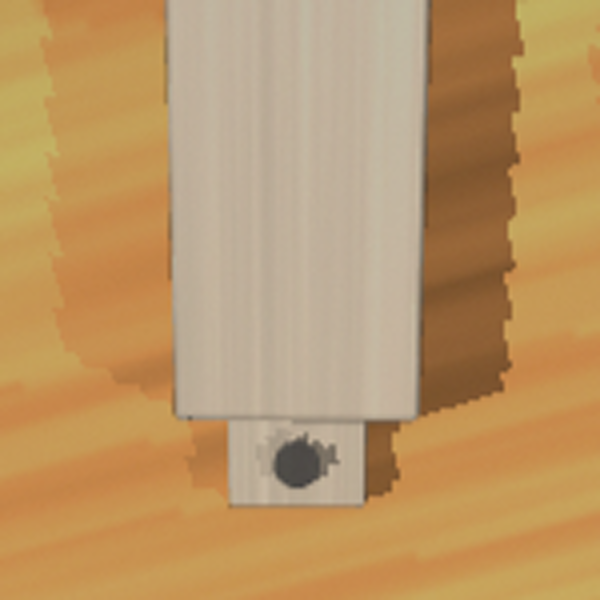

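This head-on crop has the near-edge corners at (176,416) and (418,416), with the sides reaching (169,5) and (429,5). The yaw nearly matches.

Run:
```python
from h import *
import pickle
f=pickle.load(open("wblk3.pkl","rb"))
w=np.array([ray(f,(np.array(p)+.5)/4-.5+np.array([206,0]),24) for p in [(176,416.),(418,416),(429,5),(169,5)]])
for a,b in ((0,3),(1,2)): d=w[b]-w[a]; print(np.degrees(np.arctan2(d[1],d[0])).round(2))
print(np.linalg.norm(w[0]-w[1]),np.linalg.norm(w[3]-w[2]))
for a in (-15.1,-15.5,-16): print((w[:2].mean(0)+40*np.array([np.cos(np.radians(a)),np.sin(np.radians(a))])).round(1))
```

```text
-15.66
-15.3
49.127794147476365 48.67228995172344
[552.6 319.8]
[552.6 319.5]
[552.5 319.2]
```

Call:
send_rows(
  plan=[0, 0, -0.3, 2.92, -0.76, 0, 0.3, 0, 0, 0, 2.92, -0.76, 0, 0.3, 0, 0, 0, 2.92, -0.76, 0, 0.3, 0, 0, 0, 2.92, -0.76, -2, 0.3, 0, 0, 0, 0, 0, -3.5, 0.3, 0, 0, 0, 0, 0, -3, 0.3, 0, 0, 0, 0, 0, -1.2, 0.3, 0, 0, 0, 0, 0, 0, 0.3, 0, 0, 0, 0, 0, 0, 0.3, 0, 0, 0, 0, 0, 0, 0.3],
)

```text
t: 6.78
eef_pos: [552.9, 320.6, 67.8]
orientation: [-3.112, 0.42, -0.004]
contact_force: [0.5, 0.9, -1.1]
finger_gap: 0.537
gripper_force: 20.0
```

```bash
python3 -c "
from h import *
print(tcp())"
```

```text
(6.78, array([552.9, 320.6,  67.8]), 'yaw', np.float64(-15.39), 'tilt', array([0.0027, 0.0013]))
```

Call:
send_rows(
  plan=[0, 0, 0, -0.04, -0.1, -1, 0.3, 0, 0, 0, 0, 0, -0.5, 0.3, 0, 0, 0, 0, 0, -0.2, 0.3, 0, 0, 0, 0, 0, -0.2, 0.3, 0, 0, 0, 0, 0, 0, 0.3, 0, 0, 0, 0, 0, 0, 0.3],
)

```text
t: 7.28
eef_pos: [551.4, 319.3, 47.3]
orientation: [3.113, -0.42, -0.0]
contact_force: [-3.2, -1.5, 6.4]
finger_gap: 0.535
gripper_force: 20.0
```

Call:
send_rows(
  plan=[0, 0, 0, 0, 0, 0, 0.65, 0, 0, 0, 0, 0, 0, 0.8, 0, 0, 0, 0, 0, 0, 0.9, 0, 0, 0, 0, 0, 0, 1, 0, 0, 0, 0, 0, 2, 1, 0, 0, 0, 0, 0, 4, 1, 0, 0, 0, 0, 0, 4, 1, 0, 0, 0, 0, 0, 4, 1, 0, 0, 0, 0, 0, 1, 1, 0, 0, 0, 0, 0, 0, 1, 0, 0, 0, 0, 0, 0, 1],
)

```text
t: 8.2
eef_pos: [551.3, 319.2, 196.0]
orientation: [3.113, -0.42, -0.0]
contact_force: [0.3, 1.0, 0.5]
finger_gap: 1.0
gripper_force: 0.0
```

Run:
```python
from h import *
print(tcp()); f=imaging.grab_frame("wrist")
uv=proj(f,[552,319.6,36]); print(uv)
m=seg(f,uv,100,90,60); print(rect(f,m,36),m.sum())
x,y=int(uv[0]),int(uv[1]); x0=x-75; y0=y-75; print(x0,y0)
c=f["pixels"][y0:y0+150,x0:x0+150]; cv2.imwrite("pics/crop4.png",cv2.resize(c,None,fx=4,fy=4,interpolation=cv2.INTER_CUBIC))
uv=proj(f,[567.6,106,12]); print("A uv",uv)
```

```text
(8.2, array([551.3, 319.2, 196. ]), 'yaw', np.float64(-15.37), 'tilt', array([-0.0002, -0.0001]))
[281.0082625  192.69763055]
(array([549.9, 319.8]), 87.8, 49.5, -15.3) 4597
206 117
A uv [493.16232759 113.3393327 ]
```

View pics/crop4.png

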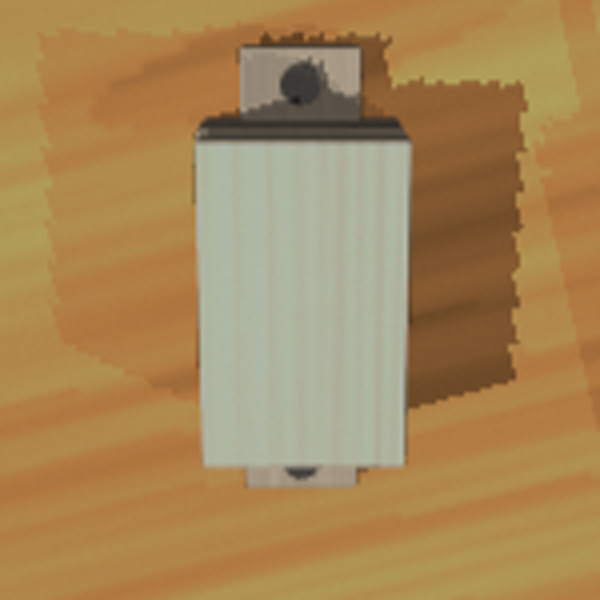

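Plate B lies squarely on the block, with corners at (196,141), (411,141), (407,466) and (204,466). The lug ends are at rows 46 and 487, so I can check the fit from this same image.

Run:
```python
from h import *
f=imaging.grab_frame("wrist")
W=lambda p,z: ray(f,(np.array(p,float)+.5)/4-.5+np.array([206,117]),z)
p=np.array([W(q,36) for q in [(196,141),(411,141),(407,466),(204,466)]])
l=np.array([W(q,8) for q in [(239,46),(361,46),(358,487),(247,487)]])
for n,w in(("plate",p),("lugs",l)):
    a=w[:2].mean(0)-w[2:].mean(0); print(n,w.mean(0).round(1),np.linalg.norm(a).round(1),np.linalg.norm(w[0]-w[1]).round(1),np.linalg.norm(w[3]-w[2]).round(1),np.degrees(np.arctan2(a[1],a[0])).round(2))
```

```text
plate [550.1 318.8] 78.9 48.8 49.5 -15.03
lugs [551.5 319.2] 115.1 29.6 29.7 -15.09
```

Call:
send_rows(
  plan=[0, 0, 3.9, 0.23, -3.05, 0, 1, 0, 0, 3.9, 0.23, -3.05, 0, 1, 0, 0, 3.9, 0.23, -3.05, 0, 1, 0, 0, 3.9, 0.23, -3.05, 0, 1, 0, 0, 3.9, 0.23, -3.05, -0.5, 1, 0, 0, 3.9, 0.23, -3.05, -0.5, 1, 0, 0, 3.6, 0.22, -3, 0, 1, 0, 0, 0, 0, 0, 0, 1, 0, 0, 0, 0, 0, 0, 1, 0, 0, 0, 0, 0, 0, 1],
)

```text
t: 9.13
eef_pos: [567.1, 106.7, 185.5]
orientation: [-3.125, -0.316, 0.003]
contact_force: [0.1, 0.1, 0.3]
finger_gap: 0.999
gripper_force: 0.0
```

Run:
```python
from h import *
print(tcp()); f=imaging.grab_frame("wrist")
uv=proj(f,[567.6,106.1,12]); print(uv)
m=seg(f,uv,100,90,60); print(rect(f,m,12),m.sum())
```

```text
(9.13, array([567.1, 106.7, 185.5]), 'yaw', np.float64(11.55), 'tilt', array([-0.0019,  0.    ]))
[282.95676223 189.36595763]
(array([569.4, 109.7]), 79.4, 49.5, 11.5) 4046
```

Call:
send_rows(
  plan=[0, 0, 0, 0.25, 0.3, -3.5, 1, 0, 0, 0, 0, 0, -3.5, 1, 0, 0, 0, 0, 0, -3.5, 1, 0, 0, 0, 0, 0, -3, 1, 0, 0, 0, 0, 0, -1.9, 1, 0, 0, 0, 0, 0, -0.9, 0.7, 0, 0, 0, 0, 0, 0, 0.3, 0, 0, 0, 0, 0, 0, 0.3, 0, 0, 0, 0, 0, 0, 0.3, 0, 0, 0, 0, 0, 0, 0.3, 0, 0, 0, 0, 0, 0, 0.3, 0, 0, 0, 0, 0, 0, 0.3, 0, 0, 0, 0, 0, 0, 0.3, 0, 0, 0, 0, 0, 0, 0.3, 0, 0, 0, 0, 0, 0, 0.3],
)

```text
t: 10.43
eef_pos: [570.4, 109.3, 24.4]
orientation: [-3.125, -0.318, -0.002]
contact_force: [-1.0, 0.3, 7.4]
finger_gap: 0.535
gripper_force: 20.0
```

Call:
send_rows(
  plan=[0, 0, 0, 0, 0, 2.5, 0.3, 0, 0, 0, 0, 0, 4, 0.3, 0, 0, -3.8, -0.25, 3, 3, 0.3, 0, 0, -3.8, -0.25, 3, 0, 0.3, 0, 0, -3.8, -0.25, 3, 0, 0.3, 0, 0, -3.8, -0.25, 3, 0, 0.3, 0, 0, -3.8, -0.25, 3, 0, 0.3, 0, 0, -3.8, -0.25, 3, 0, 0.3, 0, 0, -4, -0.25, 3, 0, 0.3, 0, 0, 0, 0, 0, -2, 0.3, 0, 0, 0, 0, 0, -1.8, 0.3, 0, 0, 0, 0, 0, 0, 0.3, 0, 0, 0, 0, 0, 0, 0.3, 0, 0, 0, 0, 0, 0, 0.3],
)

```text
t: 11.6
eef_pos: [553.0, 318.6, 81.0]
orientation: [-3.114, 0.415, -0.001]
contact_force: [0.5, 0.1, -1.3]
finger_gap: 0.535
gripper_force: 20.0
```

```bash
python3 -c "
from h import *
print(tcp())"
```

```text
(11.6, array([553. , 318.6,  81. ]), 'yaw', np.float64(-15.2), 'tilt', array([0.0008, 0.0003]))
```

Now lower 20.6 mm to the pile.

Call:
send_rows(
  plan=[0, 0, 0, 0, 0.07, -1, 0.3, 0, 0, 0, 0, 0, -0.6, 0.3, 0, 0, 0, 0, 0, -0.3, 0.3, 0, 0, 0, 0, 0, -0.15, 0.3, 0, 0, 0, 0, 0, 0, 0.3, 0, 0, 0, 0, 0, 0, 0.3],
)

```text
t: 12.1
eef_pos: [552.4, 319.2, 60.2]
orientation: [3.114, -0.415, -0.001]
contact_force: [-4.3, -3.8, 8.5]
finger_gap: 0.533
gripper_force: 20.0
```

Call:
send_rows(
  plan=[0, 0, 0, 0, 0, 0, 0.65, 0, 0, 0, 0, 0, 0, 0.8, 0, 0, 0, 0, 0, 0, 0.9, 0, 0, 0, 0, 0, 0, 1, 0, 0, 0, 0, 0, 2, 1, 0, 0, 0, 0, 0, 4, 1, 0, 0, 0, 0, 0, 4, 1, 0, 0, 0, 0, 0, 4, 1, 0, 0, 0, 0, 0, 0, 1, 0, 0, 0, 0, 0, 0, 1, 0, 0, 0, 0, 0, 0, 1],
)

```text
t: 13.02
eef_pos: [552.2, 319.2, 198.7]
orientation: [3.114, -0.415, -0.001]
contact_force: [0.3, -0.6, -0.5]
finger_gap: 0.999
gripper_force: 0.0
```

Run:
```python
from h import *
print(tcp()); f=imaging.grab_frame("wrist")
uv=proj(f,[552,319.6,48]); print(uv)
m=seg(f,uv,100,90,60); print(rect(f,m,48),m.sum())
x0,y0=int(uv[0])-75,int(uv[1])-75; print(x0,y0)
c=f["pixels"][y0:y0+150,x0:x0+150]; cv2.imwrite("pics/crop5.png",cv2.resize(c,None,fx=4,fy=4,interpolation=cv2.INTER_CUBIC))
```

```text
(13.02, array([552.2, 319.2, 198.7]), 'yaw', np.float64(-15.17), 'tilt', array([-0.0009, -0.0005]))
[281.17753262 196.00715081]
(array([553.1, 319.1]), 85.2, 49.6, -15.3) 4786
206 121
```

View pics/crop5.png

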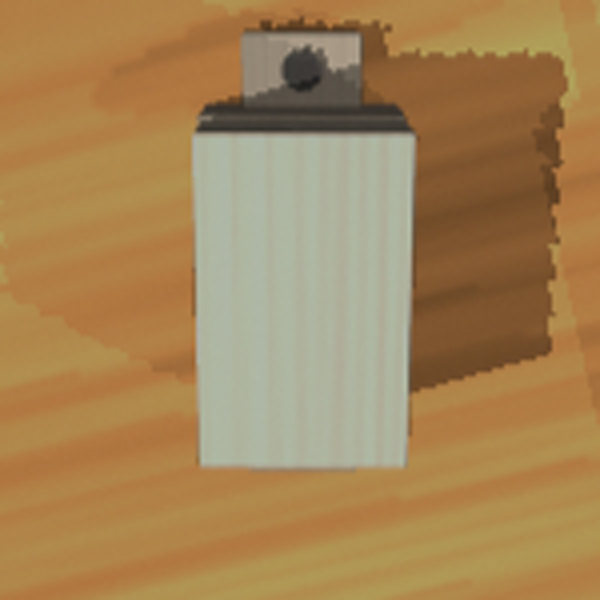

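Both plates are on the block with their edges in line: the top face runs from row 132 to 466 and the far lug end is at row 30. I'll check the numbers and get the crank pose from this height.

Run:
```python
from h import *
f=imaging.grab_frame("wrist")
W=lambda p,z: ray(f,(np.array(p,float)+.5)/4-.5+np.array([206,121]),z)
p=np.array([W(q,48) for q in [(192,132),(414,132),(407,466),(200,466)]])
a=p[:2].mean(0)-p[2:].mean(0); print(p.mean(0).round(1),np.linalg.norm(a),np.degrees(np.arctan2(a[1],a[0])))
l=(W((242,30),8)+W((362,30),8))/2; u=np.array([np.cos(np.radians(-15.2)),np.sin(np.radians(-15.2))]); print("block",l-58*u)
t=imaging.grab_frame("top")
h=cv2.cvtColor(t["pixels"],cv2.COLOR_BGR2HSV)
m=((h[...,2]<85)).astype(np.uint8); c=np.zeros_like(m); cv2.circle(c,(335,240),45,1,-1); m&=c
g=m*0; cv2.circle(g,(330,270),16,1,-1); mm=cv2.moments(m&g,True); print("hub px",mm["m10"]/mm["m00"],mm["m01"]/mm["m00"],mm["m00"])
# arm axis at z=22: fit line to the dark pixels of the arm
ys,xs=np.nonzero(m[212:252,:]); w=np.array([ray(t,(x,y+212),22) for x,y in zip(xs,ys)],np.float32)
v=cv2.fitLine(w,cv2.DIST_HUBER,0,.01,.01).ravel(); print("arm",v,np.degrees(np.arctan2(v[1],v[0])))
```

```text
[550.8 319.3] 79.13012962474573 -15.102985507033663
block [551.84473745 319.3206208 ]
hub px 329.6456692913386 268.0577427821522 381.0
arm [ 9.8061615e-01 -1.9593862e-01  5.3619910e+02 -1.1846766e+02] -11.29956
```

Call:
send_rows(
  plan=[0, 0, 0.4, -0.45, -3.9, 0, 1, 0, 0, 0.4, -0.45, -3.9, 0, 1, 0, 0, 0.4, -0.45, -3.9, 0, 1, 0, 0, 0.4, -0.45, -3.9, 0, 1, 0, 0, 0.4, -0.45, -3.9, 0, 1, 0, 0, 0.4, -0.45, -3.9, 0, 1, 0, 0, 0.4, -0.45, -3.9, 0, 1, 0, 0, 0.4, -0.45, -3.9, 0, 1, 0, 0, 0.4, -0.45, -3.9, 0, 1, 0, 0, 0.4, -0.45, -3.9, 0, 1, 0, 0, 0.4, -0.5, -4, 0, 1, 0, 0, 0, 0, 0, 0, 1, 0, 0, 0, 0, 0, 0, 1, 0, 0, 0, 0, 0, 0, 1],
)

```text
t: 14.33
eef_pos: [502.2, -110.3, 198.8]
orientation: [-3.127, 0.296, 0.002]
contact_force: [0.6, 0.7, -0.5]
finger_gap: 1.001
gripper_force: 0.0
```

Run:
```python
from h import *
import pickle
print(tcp()); f=imaging.grab_frame("wrist"); pickle.dump(dict(f),open("wc.pkl","wb"))
print(proj(f,[450,-105,32]),proj(f,[502,-114,22]))
cv2.imwrite("pics/wc.png",f["pixels"])
```

```text
(14.33, array([ 502.2, -110.3,  198.8]), 'yaw', np.float64(-10.81), 'tilt', array([-0.0014,  0.0007]))
[286.39879801 241.6692405 ] [285.55607479 188.42337112]
```

View pics/wc.png

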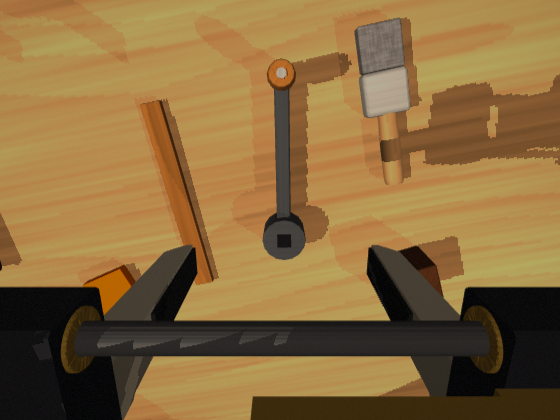

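The wrist view shows the hub's top centre at (284.5,240) and the handle top at (281,74). The brush and sanding stick are clear of the fingers.

Run:
```python
from h import *
import pickle
f=pickle.load(open("wc.pkl","rb"))
hub=ray(f,(284.5,240),32); hd=ray(f,(281,74),66); d=hd-hub
a1,a2=ray(f,(281.5,95),22),ray(f,(283.5,210),22); e=a1-a2
print(hub,hd,np.linalg.norm(d),np.degrees(np.arctan2(d[1],d[0])),"arm",np.degrees(np.arctan2(e[1],e[0])),"bal",hub+54.5*d/np.linalg.norm(d))
```

```text
[ 452.14152414 -103.45437321] [ 603.21085884 -128.85732355] 153.1902535163665 -9.545230697859466 arm -9.769042697806565 bal [ 505.88697173 -112.49189852]
```

Call:
send_rows(
  plan=[0, 0, 1.1, 0.4, -0.23, -3.5, 0.7, 0, 0, 0, 0, 0, -3.8, 0.6, 0, 0, 0, 0, 0, -3.8, 0.5, 0, 0, 0, 0, 0, -3.8, 0.4, 0, 0, 0, 0, 0, -1.9, 0.4, 0, 0, 0, 0, 0, -0.9, 0.4, 0, 0, 0, 0, 0, 0, 0.4, 0, 0, 0, 0, 0, 0, 0.4, 0, 0, 0, 0, 0, 0, 0.3],
  newtons=50,
)

```text
t: 15.13
eef_pos: [507.2, -112.4, 23.5]
orientation: [3.13, -0.263, 0.002]
contact_force: [0.1, 0.6, -0.2]
finger_gap: 0.402
gripper_force: 0.0
```

```bash
python3 -c "
from h import *
print(tcp())"
```

```text
(15.13, array([ 507.2, -112.4,   23.5]), 'yaw', np.float64(-9.62), 'tilt', array([ 0.0014, -0.0004]))
```

Call:
send_rows(
  plan=[0, 0, 0, -0.08, 0, -0.2, 0.2, 0, 0, 0, 0, 0, 0, 0.05, 0, 0, 0, 0, 0, 0, 0.05, 0, 0, 0, 0, 0, 0, 0.05, 0, 0, 0, 0, 0, 0, 0.05, 0, 0, 0, 0, 0, 0, 0.05, 0, 0, 0, 0, 0, 0, 0.05, 0, 0, 0, 0, 0, 0, 0.05, 0, 0, 0, 0, 0, 0, 0.05],
)

```text
t: 15.88
eef_pos: [505.9, -112.9, 20.9]
orientation: [-3.13, 0.265, -0.001]
contact_force: [-1.6, 2.1, 5.8]
finger_gap: 0.147
gripper_force: 50.0
```

Call:
send_rows(
  plan=[0, 0, 0, 0, 0, 0.8, 0.05, 0, 0, 0, 0, 0, 2.3, 0.05, 0, 0, 0, 0, 0, 3, 0.05, 0, 0, 0, 0, 0, 3, 0.05, 0, 0, 0, 0, 0, 1, 0.05, 0, 0, 0, 0, 0, 0, 0.05, 0, 0, 0, 0, 0, 0, 0.05],
)

```text
t: 16.47
eef_pos: [505.2, -112.8, 120.7]
orientation: [-3.13, 0.265, 0.001]
contact_force: [-0.1, -0.1, -7.3]
finger_gap: 0.145
gripper_force: 50.0
```

Call:
send_rows(
  plan=[0, 0, 0, 0.3, 1.3, 0, 0.05, 0, 0, 0, 0.7, 3, 0, 0.05, 0, 0, 0, 0.7, 3, 0, 0.05, 0, 0, 0, 0.7, 3, 0, 0.05, 0, 0, 0, 0.7, 3, 0, 0.05, 0, 0, 0, 0.7, 3, 0, 0.05, 0, 0, 0, 0.7, 3, 0, 0.05, 0, 0, 0, 0.7, 3, 0, 0.05, 0, 0, 0, 0.7, 3, 0, 0.05, 0, 0, 0, 0.7, 3, 0, 0.05, 0, 0, 0, 0.7, 3, 0, 0.05, 0, 0, 0, 0.7, 3, 0, 0.05, 0, 0, 0, 0.7, 3, 0, 0.05, 0, 0, 0, 0.7, 3, 0, 0.05, 0, 0, 0, 0.5, 2, 0, 0.05, 0, 0, 0, 0.1, 0, 0, 0.05, 0, 0, 0, 0, 0, 0, 0.05, 0, 0, 0, 0, 0, 0, 0.05, 0, 0, 0, 0, 0, 0, 0.05],
)

```text
t: 18.05
eef_pos: [605.2, 309.0, 120.1]
orientation: [3.129, -0.266, -0.003]
contact_force: [0.2, 0.4, -5.9]
finger_gap: 0.144
gripper_force: 50.0
```

Run:
```python
from h import *
print(tcp()); f=imaging.grab_frame("wrist"); s=imaging.grab_frame("side"); t=imaging.grab_frame("top")
hp=[551.7,319.3,130]
for n,g in(("w",f),("s",s),("t",t)): print(n,proj(g,hp),proj(g,[551.7,319.3,98]),proj(g,[551.7,319.3,48]))
c=s["pixels"][260:420,180:380]; c=cv2.resize(c,None,fx=2,fy=2)
w=cv2.resize(f["pixels"],(420,315)); o=np.zeros((320,820,3),np.uint8); o[:,:400]=c; o[:315,400:]=w
d=cv2.resize(t["pixels"][140:260,80:260],None,fx=2,fy=2)
o=np.vstack([o,np.zeros((240,820,3),np.uint8)]); o[320:560,:360]=d
cv2.imwrite("pics/final.png",o[:,:800])
```

```text
(18.05, array([605.2, 309. , 120.1]), 'yaw', np.float64(-9.72), 'tilt', array([-0.0022, -0.0011]))
w [279.85425922 381.46845412] [280.0157444  339.21775399] [280.18824229 294.08570926]
s [260.08116289 326.43066494] [260.62913743 334.492881  ] [261.43422269 346.33790457]
t [124.20617564 191.84449817] [129.89600629 195.73072557] [138.02088798 201.28012409]
```

View pics/final.png

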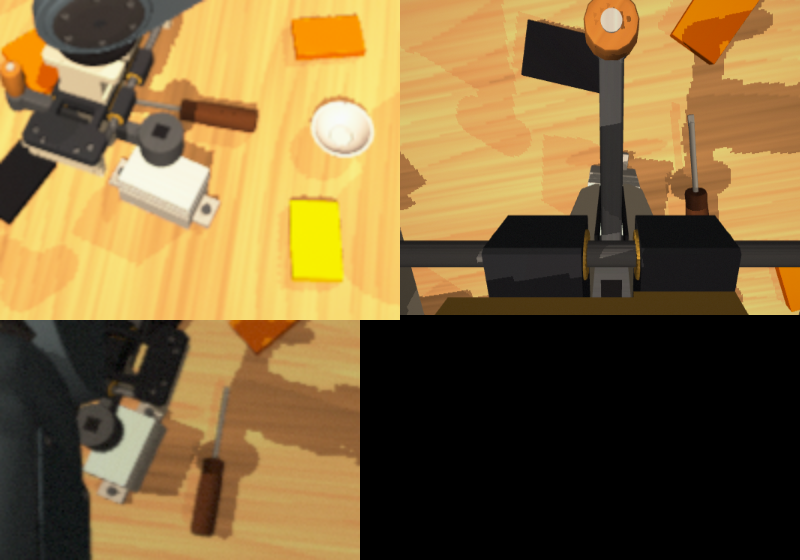

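The side and top insets put the hub within about 3 mm of the point above the block centre. The pile is intact. I'll trim y slightly, let it settle and hand in.

Call:
send_rows(
  plan=[0, 0, 0, 0, 0.2, 0, 0.05, 0, 0, 0, 0, 0, 0, 0.05, 0, 0, 0, 0, 0, 0, 0.05, 0, 0, 0, 0, 0, 0, 0.05, 0, 0, 0, 0, 0, 0, 0.05, 0, 0, 0, 0, 0, 0, 0.05, 0, 0, 0, 0, 0, 0, 0.05, 0, 0, 0, 0, 0, 0, 0.05],
)

```text
t: 18.87
eef_pos: [605.7, 312.1, 121.5]
orientation: [3.13, -0.265, -0.0]
contact_force: [-0.4, 0.4, -6.8]
finger_gap: 0.147
gripper_force: 50.0
```

```bash
python3 -c "
from h import *
print(tcp(),robot.get_state()['gripper_force']); print(job.close_job())"
```

```text
(18.87, array([605.7, 312.1, 121.5]), 'yaw', np.float64(-9.67), 'tilt', array([-0., -0.])) 49.99769568443298
the job is handed in; nothing more can be done
None
```

I handed the job in at about 19 s with no verdict returned: both plates are piled on the block within about 2 mm, and the crank is held level at its balance point, its hub about 5 cm above the pile and within a few mm of the block's centre.

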